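# Uncap the light meter and switch it on

## Robot

A 7-joint arm with a two-finger parallel gripper is mounted at the origin on a cart in front of the work surface, level with it; the furniture and walls round the work are solid. World frame = base frame: x ahead of the robot, y to its left, z up, the work surface at z = 0. Lengths are in m, angles in rad, forces in N, time in s.
With the tool pointing down it reaches from about 0.4 to 0.875 m from the base axis. Payload 19.3 kg.
Tool frame: the origin (TCP) lies at the very end of the fingers, on their centre line; the grasp point (between the pads) lies 19 mm behind it (tcp_to_grasp is the distance from the TCP to the grasp point, in m); z points along the fingers, y is the line along which they close (so a half turn about z gives the same grasp; the last joint's range is limited). The gripper opens to 85 mm and grips with 20 to 120 N. Pads are 22 mm wide; open, the fingers measure 114 mm over their backs; the gripper's body (76 mm by 85 mm) begins 54 mm behind the grasp point. The pads swing forward as they close: fully open they stand 13 mm farther back than shut.
Start: joints at [-1.305, 0.521, -0.036, 1.599, 0.021, 1.021, -0.113], TCP at [0.206, 0.59, 0.231] pointing down, gripper open.
Joint ranges: [-2.91, 2.91], [-0.3, 2.13], [-1.5, 1.42], [0.17, 2.43], [-1.26, 4.41], [0.16, 1.93], [-2.52, 2.52]. Speed limits (rad/s): [1.89, 1.89, 2.39, 2.39, 3.01, 3.01, 3.01].

## Interface

Orientations are given as a rotation vector (axis times angle).
In Python, from station import * gives the robot as it stands.
- The arm moves only by the tool send_rows, never from a script. Its argument "steps" is a list that holds one entry, the list of rows, each a list of 7 numbers: the shift along the tool's x, y, z in cm, then the turn, a rotation vector about the tool's x, y, z in rad, then the finger opening in cm, from 0 to 8.54. In form: [[[tx, ty, tz, wx, wy, wz, gripper], ...]]. A call has exactly 10 rows; each row shifts and turns the commanded pose from where the row before left it, along the tool's axes as they then stand; what a row does not reach is not made up. A row lasts 1/8 s, in which the tool goes at most 62.5 mm and 10.7 degrees, less where a joint would pass 70% of its speed; a pose out of reach is approached as far as the arm can. A call is refused whole if a number of a shift passes 6.25 or a number of a turn 0.188, either way. A call with a gripper value outside its range is refused whole. The fingers move at their own pace and stop on an object; the grip force is fixed at half the most. Time passes only in rows, so rows that do not move let the fingers close, or fill a call up. It gives the time, the measured TCP pose, the force, the opening and the grip force at its end, in the units of the state.
- state(): the state, without advancing time (a new reading comes with each control period).
- read_camera(name): name is "side" or "top"; returns a dict with "color" (384x512x3 uint8, red, green, blue), "intrinsics" (3x3 intrinsics, pixels), "cam_to_world" (4x4, takes a point from camera to world coordinates). Camera axes: x right, y up, looking along -z (the intrinsics and any distortion apply to the point x, -y, -z); pixel columns grow to the right and rows downward; lengths in m; the calibration is good to about 2 mm. A picture is of the moment at which its call begins. There is no depth.
- close_job(): hands the job in; it is judged then, once.
The state is a dict: "clock": time; "q": joint angles; "dq": joint speeds; "joint_efforts": joint torques, N m; "ee_pos": TCP position; "ee_rot": TCP orientation; "contact_force": force on the tool from outside, world axes, zero at the start; "moment": the same for the moment, N m; "width": opening from 0.0 (shut) to 1.0 (fully open); "grasp_force": force on a finger pad.
Only numpy, scipy, OpenCV 4.12 (cv2) and the standard library are available. Lean on these libraries where they do the work, as an engineer would, in place of code of your own. Each camera call takes 0.05 s, during which the arm holds its last target. There are 200 camera calls.

## Task

Get the bench light meter ready to measure: lift the black cap off its sensor and put it away, open side down and flat on the bottom of the round pocket in the black and yellow foam tool inlay, and flip the meter's red toggle switch over to the side with the green dot. Set the cap down, do not drop it; keep off the white diffuser under the cap, and leave the other things on the bench where they are.

Things in the scene. Friction and masses are not known exactly. Their poses are not given: they have to be found in the camera images.
- meter: light meter, a white box fixed to the bench, 110 mm (its x) by 180 mm (its y), top face at 40 mm. Origin: centre of its underside; z up; -x is its front. On the top: at (+12, +50) mm the sensor turret with the cap; at (+12, -58) mm the toggle switch; a flat display and keys between them.
- cap: black slip-on cap, ribbed side, closed top, open below; 48 mm outside diameter, 29 mm high, 42.4 mm inside, about 45 g, loose. Origin: centre of its open rim (underside); z up through the closed top. It stands on the turret's shoulder, rim 44 mm and top 73 mm above the bench, over a fixed 39 mm barrel and the diffuser, which reach 22.4 mm above the rim: lift straight up 25 mm or more to clear.
- diffuser: white domed light diffuser, 30 mm across, 6.4 mm high, fixed on top of the turret barrel under the cap. Origin: centre of its underside, 60 mm above the bench. The robot must not press on it.
- toggle (a joint): angle of the red toggle switch. 0: off, leaning towards the meter's front (-x) over a white dot; 0.9: on, leaning towards the meter's back (+x) over a green dot. It snaps away from mid travel (0.45, upright) to either end; about 3 N at the tip moves it.
- toggle_tip (a point): tip of the toggle's red bat handle (42 mm from pivot to tip, 11 mm thick at the tip, 7 mm at the root); moves with it. Its height is about 84 mm at either end of travel and 88 mm upright.
- toggle_pivot (a point): pivot of the toggle, 46 mm above the bench; axes as the meter's: the handle swings in its x-z plane.
- inlay: foam tool inlay fixed to the bench, black over yellow, 120 mm (its x) by 220 mm (its y), 22 mm high. Origin: centre of its underside. It has one round pocket and, at its -y end, three long pockets 128 mm long with tweezers in one of them.
- cap_pocket (a point): centre of the floor of the round pocket for the cap, at (0, +66) mm on the inlay: 56 mm diameter, 10 mm deep, its yellow floor 12 mm above the bench.
- tape_masking: roll of masking tape lying flat, 84x86x18 mm, at the back right; loose bystander. Origin: centre of its underside as it lies.
- solder_spool: spool of solder, 54 mm across, 40 mm high, behind the work; loose bystander. Origin: centre of its underside as it lies.
- flux_bottle: small white bottle with a red needle cap, 34 mm across, 95 mm high, standing behind the work; loose bystander. Origin: centre of its underside as it lies.
- screwdriver: small red screwdriver, 155x20x20 mm, lying at the back left; loose bystander. Origin: centre of its underside as it lies.
- multimeter: black hand multimeter, 150x76x34 mm, lying at the left; loose bystander. Origin: centre of its underside as it lies.
Mind the look-alikes: they are no part of the job. Of the things like the cap, leave any that is brown; of the rest the larger one is meant.

How it is judged:
At the end, for the whole second after the job is handed in: The cap lies at rest, open side down, flat (within 0.1 rad) on the floor of the round pocket (rim within 3 mm of the floor, centre within 6 mm of the pocket's), and the toggle rests on (above 0.8 rad) (horizontal distance between cap and cap_pocket below 0.006 m and z of cap in the frame of cap_pocket between -0.003 and 0.003 m and angle between cap's own z axis and vertical below 0.1 rad and linear speed of cap below 0.02 m/s and value of joint toggle above 0.8 rad); the robot touches nothing.
It fails at once if the cap is dropped (it moves faster than 0.7 m/s with no finger on it) (linear speed of cap above 0.7 m/s and contact force between the fingers and cap below 0.05 N).
It fails at once if the robot presses on the white diffuser with more than 3 N (contact force between any of the fingers, the arm and diffuser above 3 N).
It fails at once if a loose bystander is moved by more than 30 mm (distance of any of tape_masking, solder_spool, flux_bottle, screwdriver, multimeter from where it was at the start of the episode above 0.03 m).
It also fails if it takes over 51 s, if anything falls off the work surface, if the arm or the gripper's body presses on something with over 40 N, if the wrist force passes 120 N, or if a joint passes its speed limit or range.

## Working session

There is one attempt and no reset: what is moved stays moved. The work goes in short steps, Python scripts to look and compute and a tool call to move; the robot and the scene stay as the last step left them, time stands still between calls to the robot, and variables do not carry over. Pictures are saved under pics/ and viewed, at most 10 in all, crops included, and the job is handed in when it is done.

Besides the shell and the picture viewer there is one more tool, called after "Emit:" as name(argument=value, ...) on one line, values as JSON. send_rows: Moves the arm, as the interface text tells. Its arguments: {"type":"object","properties":{"steps":{"type":"array"}},"required":["steps"]}

```bash
mkdir -p pics; ls; cat > h.py <<'E'
from station import *
import numpy as np, cv2
from scipy.spatial.transform import Rotation as R
def shot(n,f=None):
    c=read_camera(n)
    if f: cv2.imwrite('pics/'+f,c['color'][:,:,::-1])
    return c
def ray(c,u,v):
    K,T=np.array(c['intrinsics']),np.array(c['cam_to_world'])
    d=np.linalg.inv(K)@[u,v,1]; d=T[:3,:3]@[d[0],-d[1],-d[2]]
    return T[:3,3],d
def onz(c,u,v,z):
    o,d=ray(c,u,v); return o+d*(z-o[2])/d[2]
E
python3 - <<'E'
from h import *
for n in ('top','side'):
    c=shot(n,n+'0.png'); print(c.keys(),c['intrinsics'],np.round(c['cam_to_world'],3).tolist())
print(state())
E
```

```text
pics
dict_keys(['color', 'intrinsics', 'cam_to_world']) [[430.50020973   0.         259.22026272]
 [  0.         430.50020973 191.49697392]
 [  0.           0.           1.        ]] [[0.0, 0.991, -0.131, 0.407], [-1.0, -0.002, -0.014, 0.03], [-0.014, 0.131, 0.991, 1.614], [0.0, 0.0, 0.0, 1.0]]
dict_keys(['color', 'intrinsics', 'cam_to_world']) [[428.46238013   0.         253.70839623]
 [  0.         428.46238013 185.04147139]
 [  0.           0.           1.        ]] [[-0.95, 0.204, -0.234, 0.316], [-0.311, -0.65, 0.693, 0.905], [-0.011, 0.732, 0.682, 0.902], [0.0, 0.0, 0.0, 1.0]]
{'clock': 0.1, 'q': array([-1.30516769,  0.52194415, -0.03630156,  1.59992872,  0.02118624,
        1.0210812 , -0.11279917]), 'dq': array([ 5.42200734e-04, -3.34770807e-03,  2.11341149e-04, -3.37923009e-03,
        2.60986907e-05,  2.62778631e-04, -2.89879551e-04]), 'joint_efforts': array([ 2.72525445e-03, -9.28486705e+01,  1.98355280e+00, -3.70528865e+01,
        1.80848554e-02,  5.27244323e-03, -2.38682196e-05]), 'ee_pos': array([0.20591703, 0.5898025 , 0.23079794]), 'ee_rot': array([-5.25089127e-01, -3.09730238e+00,  1.52720436e-03]), 'contact_force': array([-0.1157655 ,  0.25731991, -0.31525114]), 'moment': array([ 0.06307858,  0.01197844, -0.02553426]), 'grasp_force': 0.0, 'width': 0.9988543551388821}
```

View pics/top0.png

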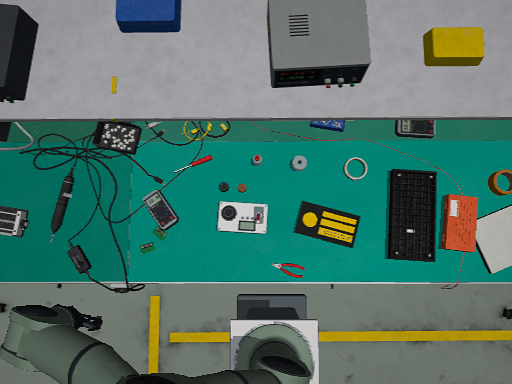

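View pics/side0.png

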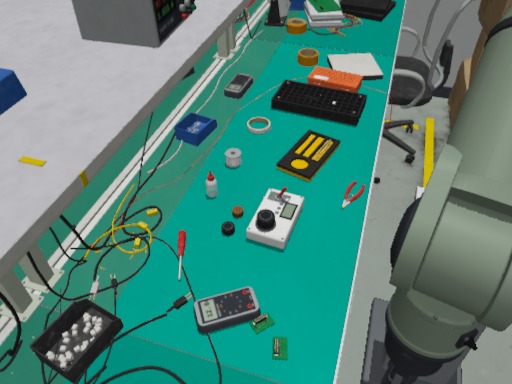

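The top view shows the meter at about (242,217), with the capped turret at (229,212) and the red toggle near (258,215). The inlay is at (328,224) and its round pocket at (311,219). The look-alike black and brown caps on the bench are at (224,187) and (242,188). The side view shows the same things, with the cap at (266,220).

```bash
cat > m.py <<'E'
from h import *
def comps(mask,box,amin):
    x0,y0,x1,y1=box; m=np.zeros_like(mask); m[y0:y1,x0:x1]=mask[y0:y1,x0:x1]
    cs,_=cv2.findContours(m,cv2.RETR_EXTERNAL,cv2.CHAIN_APPROX_NONE)
    return sorted([c for c in cs if cv2.contourArea(c)>=amin],key=cv2.contourArea,reverse=True)
def rng(hsv,a,b): return cv2.inRange(hsv,np.array(a),np.array(b))
E
python3 - <<'E'
from m import *
t=shot('top'); s=shot('side')
big=np.vstack([cv2.resize(t['color'][180:255,200:370],None,fx=4.7,fy=4,interpolation=cv2.INTER_CUBIC)[:,:799],cv2.resize(s['color'][125:255,215:385],(392,300),interpolation=cv2.INTER_CUBIC)[:, :].copy().repeat(1,1) if 0 else np.hstack([cv2.resize(s['color'][180:250,240:310],(399,300),interpolation=cv2.INTER_CUBIC),cv2.resize(s['color'][125:185,270:350],(400,300),interpolation=cv2.INTER_CUBIC)])])
cv2.imwrite('pics/crop1.png',big[:,:,::-1])
def obj(c,name,lo,hi,box,z,amin=5,k=2):
    hsv=cv2.cvtColor(c['color'],cv2.COLOR_RGB2HSV)
    for q in comps(rng(hsv,lo,hi),box,amin)[:k]:
        (u,v),(w,h),a=cv2.minAreaRect(q); M=cv2.moments(q); mu=M['m10']/M['m00'];mv=M['m01']/M['m00']
        p=np.array([onz(c,*x,z)[:2] for x in q[:,0]],np.float32); r=cv2.minAreaRect(p)
        print(name,cv2.contourArea(q),'px',round(mu,1),round(mv,1),'world',np.round(onz(c,mu,mv,z),4),'rect',np.round(r[0],4),np.round(r[1],4),round(r[2],1))
B=(210,195,275,240)
obj(t,'meter',(0,0,150),(179,60,255),B,.04,50)
obj(t,'capT',(0,0,0),(179,255,75),(215,198,240,225),.073)
obj(t,'redT',(0,120,80),(8,255,255),B,.08,1)
obj(t,'redT2',(170,120,80),(179,255,255),B,.08,1)
obj(t,'greenT',(40,60,60),(75,255,255),(250,205,267,232),.04,1)
obj(t,'inlay',(0,0,0),(179,255,75),(285,190,370,255),.022,50)
obj(t,'yel',(18,120,120),(35,255,255),(285,190,370,255),.012,10,5)
obj(s,'yelS',(18,120,120),(35,255,255),(270,125,350,185),.012,10,5)
obj(s,'capS',(0,0,0),(179,255,75),(240,200,285,235),.06)
obj(s,'redS',(0,120,80),(8,255,255),(265,180,310,215),.08,1)
obj(s,'meterS',(0,0,150),(179,60,255),(240,180,310,250),.04,50)
E
```

```text
meter 1332.5 px 242.5 217.0 world [0.5206 0.1125 0.04  ] rect [0.5207 0.113 ] [0.1772 0.107 ] 86.1
capT 137.0 px 228.3 212.4 world [0.5346 0.1619 0.073 ] rect [0.5343 0.1614] [0.0469 0.0468] 90.0
redT 2.5 px 257.5 217.7 world [0.5149 0.0569 0.08  ] rect [0.5193 0.057 ] [0.0179 0.0036] 0.0
greenT 4.0 px 258.5 208.0 world [0.5534 0.0541 0.04  ] rect [0.5534 0.0541] [0.0078 0.0078] 44.9
inlay 1943.5 px 326.5 223.9 world [ 0.4961 -0.1963  0.022 ] rect [ 0.4963 -0.1956] [0.2249 0.1232] 74.8
yel 193.5 px 334.9 234.3 world [ 0.458  -0.2279  0.012 ] rect [ 0.4583 -0.2284] [0.1272 0.026 ] 74.7
yel 182.0 px 336.9 225.4 world [ 0.4912 -0.2362  0.012 ] rect [ 0.4916 -0.2362] [0.1267 0.0241] 74.6
yel 148.0 px 309.5 219.1 world [ 0.5143 -0.135   0.012 ] rect [ 0.5149 -0.1351] [0.0528 0.0518] 63.3
yel 141.0 px 338.7 217.5 world [ 0.5203 -0.2437  0.012 ] rect [ 0.5202 -0.244 ] [0.1269 0.0197] 74.4
yelS 131.0 px 313.1 146.5 world [ 0.4905 -0.2412  0.012 ] rect [ 0.4904 -0.2425] [0.1214 0.0235] 74.7
yelS 112.5 px 299.1 163.7 world [ 0.5141 -0.1397  0.012 ] rect [ 0.5146 -0.1408] [0.0517 0.0449] 17.4
yelS 108.0 px 320.8 152.2 world [ 0.4594 -0.2184  0.012 ] rect [ 0.4572 -0.2326] [0.1224 0.0249] 74.9
yelS 100.5 px 304.9 143.8 world [ 0.52   -0.2473  0.012 ] rect [ 0.5192 -0.2495] [0.1206 0.0188] 74.9
capS 295.5 px 265.3 220.2 world [0.5336 0.1691 0.06  ] rect [0.5347 0.1679] [0.0473 0.072 ] 16.1
capS 6.0 px 241.0 214.5 world [0.6019 0.1692 0.06  ] rect [0.6019 0.1691] [0.0054 0.0182] 19.3
redS 12.5 px 282.9 190.5 world [0.5143 0.0658 0.08  ] rect [0.5151 0.0686] [0.0364 0.0068] 71.5
meterS 1401.5 px 272.7 217.7 world [0.5222 0.1369 0.04  ] rect [0.5192 0.1175] [0.1822 0.1097] 86.6
meterS 69.0 px 288.2 210.4 world [0.4891 0.0976 0.04  ] rect [0.4888 0.0969] [0.0429 0.0204] 85.5
```

View pics/crop1.png

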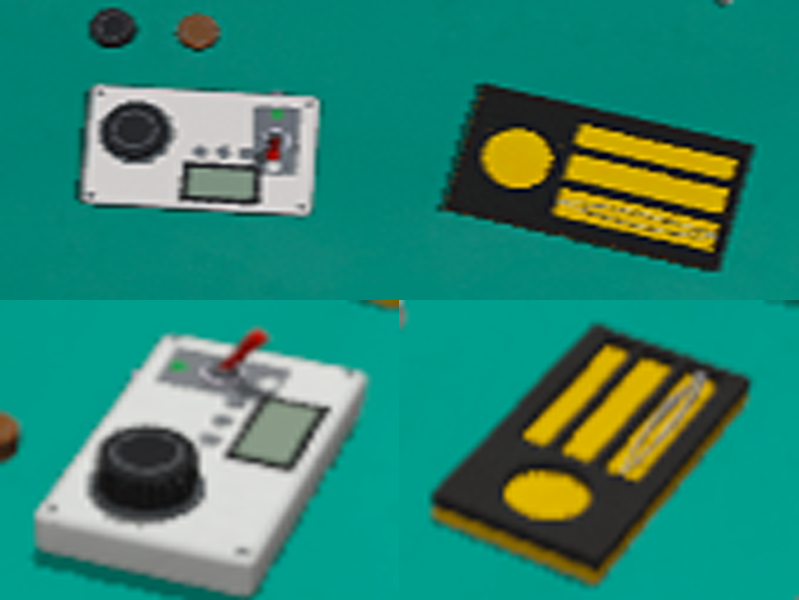

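The measurements agree across both views:

| Item | Position (m) | Notes |
|---|---|---|
| Cap | (0.535, 0.162) | |
| Toggle pivot | (0.529, 0.054) | |
| Meter | – | yaw about -3.8° |
| Round pocket | (0.514, -0.134) | inlay yaw about -15° |

The toggle leans towards the robot, so it's off. I'll move towards the cap now.

```bash
cat > go.py <<'E'
import sys
from h import *
# usage: go.py x y z yaw(deg of tool y in world)
def rep(x,y,z,yaw):
    s=state(); r=R.from_rotvec(s['ee_rot']); M=r.as_matrix()
    ya=np.degrees(np.arctan2(M[1,1],M[0,1])); 
    yy=np.radians(yaw); Y=np.array([np.cos(yy),np.sin(yy),0]); Z=np.array([0,0,-1.]); G=np.c_[np.cross(Y,Z),Y,Z]
    d=np.array([x,y,z])-s['ee_pos']
    print('t',round(s['clock'],2),'pos',np.round(s['ee_pos'],4),'yaw',round(ya,2),'w',round(s['width'],3),'grip',round(s['grasp_force'],1),'F',np.round(s['contact_force'],1))
    print('shift cm now-axes',np.round(100*M.T@d,2),'goal-axes',np.round(100*G.T@d,2),'turn',np.round((r.inv()*R.from_matrix(G)).as_rotvec(),4))
rep(*map(float,sys.argv[1:5]))
E
```

Emit:
send_rows(steps=[[[-3.6,-2.4,0,0,0,0,8.5],[-3.6,-2.4,0,0,0,0,8.5],[-3.6,-2.4,0,0,0,0,8.5],[-3.6,-2.4,0,0,0,0,8.5],[-3.6,-2.4,0,0,0,0,8.5],[-3.6,-2.4,0,0,0,0,8.5],[-3.6,-2.4,0,0,0,0,8.5],[-3.6,-2.4,0,0,0,0,8.5],[-3.6,-2.4,0,0,0,0,8.5],[-3.6,-2.4,0,0,0,0,8.5]]])

```text
clock: 1.45
ee_pos: [0.4675, 0.2436, 0.2313]
ee_rot: [0.525, 3.097, 0.0]
contact_force: [0.0, 0.6, -0.0]
width: 0.996
grasp_force: 0.0
```

```bash
python3 go.py .535 .162 .15 86.2
```

```text
t 1.45 pos [0.4675 0.2436 0.2313] yaw 70.76 w 0.996 grip 0.0 F [ 0.   0.6 -0. ]
shift cm now-axes [-9.07 -5.48  8.13] goal-axes [-7.28 -7.7   8.13] turn [ 0.      0.     -0.2695]
```

Emit:
send_rows(steps=[[[0,0,0,0,0,-0.09,8.5],[0,0,0,0,0,-0.09,8.5],[0,0,0,0,0,-0.09,8.5],[-1.46,-1.54,1.6,0,0,0,8.5],[-1.46,-1.54,1.6,0,0,0,8.5],[-1.46,-1.54,1.6,0,0,0,8.5],[-1.46,-1.54,1.6,0,0,0,8.5],[-1.46,-1.54,1.6,0,0,0,8.5],[0,0,0,0,0,0,8.5],[0,0,0,0,0,0,8.5]]])

```text
clock: 2.7
ee_pos: [0.5343, 0.1638, 0.1515]
ee_rot: [-0.103, -3.14, -0.0]
contact_force: [-0.5, 0.3, 0.9]
width: 0.997
grasp_force: 0.0
```

```bash
python3 go.py .535 .162 .055 86.2; python3 - <<'E'
from m import *
t=shot('top'); s=shot('side')
big=np.hstack([cv2.resize(t['color'][180:255,195:295],(400,300),interpolation=cv2.INTER_CUBIC),cv2.resize(s['color'][150:250,215:315],(400,300),interpolation=cv2.INTER_CUBIC)])
cv2.imwrite('pics/crop2.png',big[:,:,::-1])
E
```

```text
t 2.7 pos [0.5343 0.1638 0.1515] yaw 86.25 w 0.997 grip 0.0 F [-0.5  0.3  0.9]
shift cm now-axes [-0.08 -0.17  9.65] goal-axes [-0.08 -0.17  9.65] turn [ 0.0003 -0.0001  0.0008]
```

View pics/crop2.png

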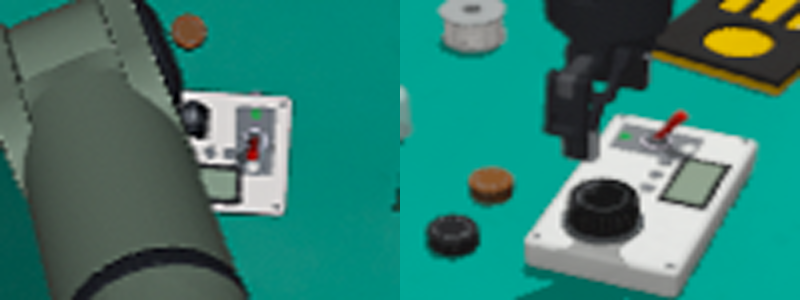

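The gripper hangs over the meter with its open fingers straddling the cap, seen at about (600,205) in the right crop, and the toggle is clear. I'll descend and grip.

Emit:
send_rows(steps=[[[-0.08,-0.17,1.6,0,0,0,8.5],[0,0,1.6,0,0,0,8.5],[0,0,1.6,0,0,0,8.5],[0,0,1.6,0,0,0,8.5],[0,0,1.6,0,0,0,8.5],[0,0,1.6,0,0,0,8.5],[0,0,0,0,0,0,8.5],[0,0,0,0,0,0,6.0],[0,0,0,0,0,0,5.2],[0,0,0,0,0,0,5.2]]])

```text
clock: 4.05
ee_pos: [0.5354, 0.1616, 0.0557]
ee_rot: [0.103, 3.139, 0.0]
contact_force: [0.6, 0.1, -0.1]
width: 0.605
grasp_force: 0.0
```

Emit:
send_rows(steps=[[[0,0,0,0,0,0,5.0],[0,0,0,0,0,0,4.9],[0,0,0,0,0,0,4.8],[0,0,0,0,0,0,4.7],[0,0,0,0,0,0,4.5],[0,0,0,0,0,0,4.3],[0,0,0,0,0,0,4.0],[0,0,0,0,0,0,4.0],[0,0,0,0,0,0,4.0],[0,0,0,0,0,0,4.0]]])

```text
clock: 5.3
ee_pos: [0.5355, 0.1624, 0.056]
ee_rot: [0.103, 3.139, 0.002]
contact_force: [-3.8, 5.9, 14.8]
width: 0.538
grasp_force: 59.0
```

```bash
python3 go.py .535 .162 .055 86.2
```

```text
t 5.3 pos [0.5355 0.1624 0.056 ] yaw 86.25 w 0.538 grip 59.0 F [-3.8  5.9 14.8]
shift cm now-axes [ 0.05 -0.04  0.1 ] goal-axes [ 0.05 -0.04  0.1 ] turn [0.0013 0.0009 0.0009]
```

Emit:
send_rows(steps=[[[0,0,-0.5,0,0,0,4.0],[0,0,-0.5,0,0,0,4.0],[0,0,-1,0,0,0,4.0],[0,0,-1,0,0,0,4.0],[0,0,-1.5,0,0,0,4.0],[0,0,-1.5,0,0,0,4.0],[0,0,-1.5,0,0,0,4.0],[0,0,-1.5,0,0,0,4.0],[0,0,-1,0,0,0,4.0],[0,0,0,0,0,0,4.0]]])

```text
clock: 6.55
ee_pos: [0.5355, 0.1616, 0.156]
ee_rot: [0.103, 3.139, 0.001]
contact_force: [-0.1, 0.0, -0.5]
width: 0.531
grasp_force: 63.1
```

```bash
python3 go.py .514 -.134 .155 86.2; python3 - <<'E'
from m import *
t=shot('top'); s=shot('side')
big=np.hstack([cv2.resize(t['color'][180:255,195:295],(400,300),interpolation=cv2.INTER_CUBIC),cv2.resize(s['color'][150:250,215:315],(400,300),interpolation=cv2.INTER_CUBIC)])
cv2.imwrite('pics/crop3.png',big[:,:,::-1])
E
```

```text
t 6.55 pos [0.5355 0.1616 0.156 ] yaw 86.23 w 0.531 grip 63.1 F [-0.1  0.  -0.5]
shift cm now-axes [  0.2  -29.64   0.09] goal-axes [  0.19 -29.64   0.1 ] turn [0.0005 0.001  0.0005]
```

View pics/crop3.png

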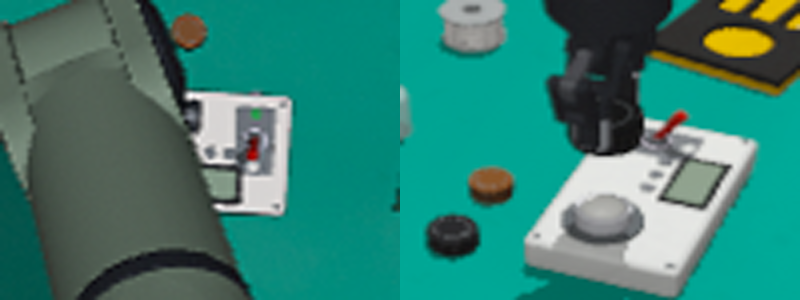

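The cap is in the gripper, at (600,120) in the right crop, and the bare diffuser is visible at (600,215). Next I'll carry the cap to the pocket.

Emit:
send_rows(steps=[[[0.1,-1.6,0,0,0,0,4.0],[0.1,-3.2,0,0,0,0,4.0],[0,-4,0,0,0,0,4.0],[0,-4,0,0,0,0,4.0],[0,-4,0,0,0,0,4.0],[0,-4,0,0,0,0,4.0],[0,-4,0,0,0,0,4.0],[0,-3,0,0,0,0,4.0],[0,-1.4,0,0,0,0,4.0],[0,-0.4,0,0,0,0,4.0]]])

```text
clock: 7.9
ee_pos: [0.5134, -0.1343, 0.1551]
ee_rot: [-0.105, -3.139, -0.0]
contact_force: [-0.5, 0.9, 0.3]
width: 0.53
grasp_force: 63.1
```

Emit:
send_rows(steps=[[[0,0,1.5,0,0,0,4.0],[0,0,1.5,0,0,0,4.0],[0,0,1.5,0,0,0,4.0],[0,0,1.5,0,0,0,4.0],[0,0,1.5,0,0,0,4.0],[0,0,1.5,0,0,0,4.0],[0,0,1,0,0,0,4.0],[0,0,0,0,0,0,4.0],[0,0,0,0,0,0,4.0],[0,0,0,0,0,0,4.0]]])

```text
clock: 9.15
ee_pos: [0.5141, -0.1338, 0.0558]
ee_rot: [0.103, 3.139, -0.0]
contact_force: [0.5, 0.7, -0.4]
width: 0.533
grasp_force: 63.1
```

```bash
python3 go.py .514 -.134 .024 86.2; python3 - <<'E'
from m import *
t=shot('top'); s=shot('side')
big=np.hstack([cv2.resize(t['color'][180:255,280:380],(400,300),interpolation=cv2.INTER_CUBIC),cv2.resize(s['color'][120:190,265:358],(400,300),interpolation=cv2.INTER_CUBIC)])
cv2.imwrite('pics/crop4.png',big[:,:,::-1])
E
```

```text
t 9.15 pos [ 0.5141 -0.1338  0.0558] yaw 86.23 w 0.533 grip 63.1 F [ 0.5  0.7 -0.4]
shift cm now-axes [ 0.01 -0.02  3.18] goal-axes [ 0.   -0.02  3.18] turn [-0.0001  0.0008  0.0005]
```

View pics/crop4.png

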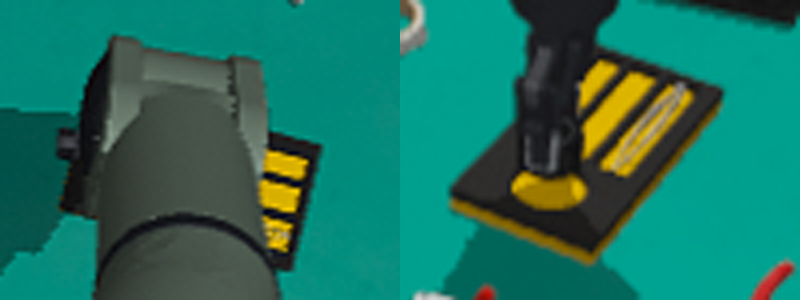

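The cap is hanging above the round pocket in the right crop: the finger is at (545,150) and the yellow floor at (548,190). I'll lower it and watch the force.

Emit:
send_rows(steps=[[[0,0,0.5,0,0,0,4.0],[0,0,0.5,0,0,0,4.0],[0,0,0.5,0,0,0,4.0],[0,0,0.4,0,0,0,4.0],[0,0,0.3,0,0,0,4.0],[0,0,0.2,0,0,0,4.0],[0,0,0.2,0,0,0,4.0],[0,0,0.1,0,0,0,4.0],[0,0,0,0,0,0,4.0],[0,0,0,0,0,0,4.0]]])

```text
clock: 10.5
ee_pos: [0.5138, -0.1338, 0.0284]
ee_rot: [0.103, 3.14, -0.0]
contact_force: [-0.0, -0.1, -1.3]
width: 0.537
grasp_force: 63.1
```

```bash
python3 go.py .514 -.134 .024 86.2; python3 - <<'E'
from m import *
s=shot('side')
big=cv2.resize(s['color'][130:190,265:345],(640,480),interpolation=cv2.INTER_CUBIC)
cv2.imwrite('pics/crop5.png',big[:,:,::-1])
E
```

```text
t 10.5 pos [ 0.5138 -0.1338  0.0284] yaw 86.23 w 0.537 grip 63.1 F [-0.  -0.1 -1.3]
shift cm now-axes [-0.02 -0.02  0.44] goal-axes [-0.02 -0.02  0.44] turn [-0.      0.0001  0.0005]
```

View pics/crop5.png

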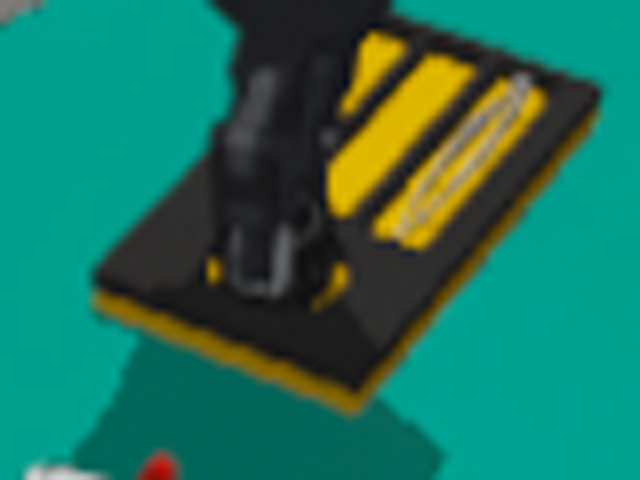

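The cap's rim is inside the pocket with no side force, and yellow shows on both sides of it at (213,270) and (335,285). Lowering the last few millimetres.

Emit:
send_rows(steps=[[[0,0,0.1,0,0,0,4.0],[0,0,0.1,0,0,0,4.0],[0,0,0.1,0,0,0,4.0],[0,0,0.05,0,0,0,4.0],[0,0,0.05,0,0,0,4.0],[0,0,0,0,0,0,4.0],[0,0,0,0,0,0,4.0],[0,0,0,0,0,0,4.0],[0,0,0,0,0,0,4.0],[0,0,0,0,0,0,4.0]]])

```text
clock: 11.8
ee_pos: [0.5138, -0.1338, 0.0243]
ee_rot: [0.103, 3.14, -0.0]
contact_force: [-1.3, 0.3, -0.8]
width: 0.529
grasp_force: 63.1
```

Emit:
send_rows(steps=[[[0,0,0.05,0,0,0,4.0],[0,0,0,0,0,0,4.0],[0,0,0.05,0,0,0,4.0],[0,0,0,0,0,0,4.0],[0,0,0,0,0,0,4.0],[0,0,0,0,0,0,4.0],[0,0,0,0,0,0,4.0],[0,0,0,0,0,0,4.0],[0,0,0,0,0,0,4.0],[0,0,0,0,0,0,4.0]]])

```text
clock: 13.05
ee_pos: [0.5138, -0.1338, 0.024]
ee_rot: [0.104, 3.14, -0.0]
contact_force: [-6.0, 0.7, 19.1]
width: 0.536
grasp_force: 65.3
```

That's contact with the floor. Releasing slowly, then retreating upward.

Emit:
send_rows(steps=[[[0,0,0,0,0,0,4.6],[0,0,0,0,0,0,4.8],[0,0,0,0,0,0,5.0],[0,0,0,0,0,0,5.3],[0,0,0,0,0,0,5.8],[0,0,0,0,0,0,6.5],[0,0,0,0,0,0,7.3],[0,0,0,0,0,0,8.0],[0,0,0,0,0,0,8.0],[0,0,0,0,0,0,8.0]]])

```text
clock: 14.3
ee_pos: [0.5138, -0.1338, 0.0233]
ee_rot: [0.103, 3.14, -0.0]
contact_force: [-0.2, -0.5, -0.9]
width: 0.938
grasp_force: 0.0
```

Emit:
send_rows(steps=[[[0,0,-0.5,0,0,0,8.0],[0,0,-1,0,0,0,8.0],[0,0,-1.5,0,0,0,8.0],[0,0,-1.5,0,0,0,8.0],[0,0,-1.5,0,0,0,8.0],[0,0,-2,0,0,0,6.0],[0,0,-2,0,0,0,4.0],[0,0,-2,0,0,0,2.0],[0,0,-1,0,0,0,0],[0,0,0,0,0,0,0]]])

```text
clock: 15.55
ee_pos: [0.514, -0.1338, 0.1539]
ee_rot: [0.103, 3.139, -0.0]
contact_force: [0.3, -0.3, -0.7]
width: 0.002
grasp_force: 0.0
```

```bash
python3 go.py .465 .056 .15 86.2; python3 - <<'E'
from m import *
s=shot('side')
big=cv2.resize(s['color'][125:255,225:355],(600,600),interpolation=cv2.INTER_CUBIC)
cv2.imwrite('pics/crop6.png',big[:,:,::-1])
E
```

```text
t 15.55 pos [ 0.514  -0.1338  0.1539] yaw 86.23 w 0.002 grip 0.0 F [ 0.3 -0.3 -0.7]
shift cm now-axes [ 6.14 18.62  0.38] goal-axes [ 6.15 18.61  0.39] turn [-0.0001  0.0011  0.0005]
```

View pics/crop6.png

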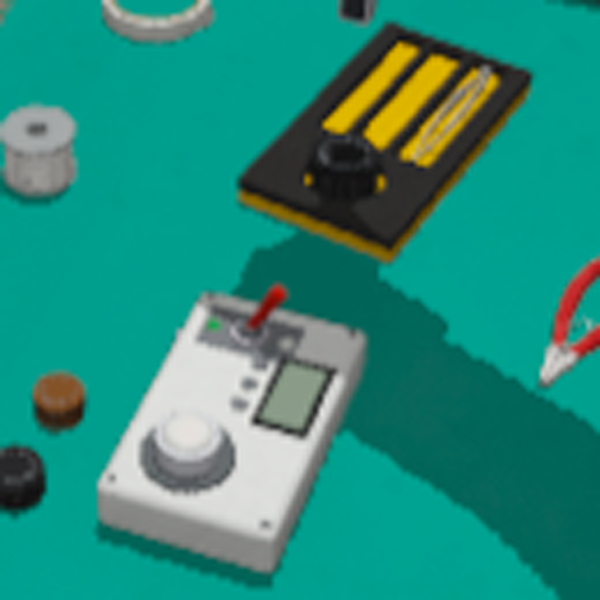

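The cap sits upright in the round pocket at (345,165), with yellow visible around it. The toggle leans to the front at (270,300), so I'll move in front of it with the fingers shut.

Emit:
send_rows(steps=[[[0.6,1.5,0,0,0,0,0],[0.7,2.5,0,0,0,0,0],[0.7,2.5,0,0,0,0,0],[0.7,2.5,0,0,0,0,0],[0.7,2.5,0,0,0,0,0],[0.7,2.5,0,0,0,0,0],[0.7,2.5,0,0,0,0,0],[0.7,1.5,0,0,0,0,0],[0.6,0.6,0,0,0,0,0],[0,0,0,0,0,0,0]]])

```text
clock: 16.85
ee_pos: [0.4647, 0.0557, 0.1532]
ee_rot: [-0.103, -3.14, 0.0]
contact_force: [0.3, -0.5, -1.0]
width: 0.003
grasp_force: 0.0
```

Emit:
send_rows(steps=[[[0,0,1,0,0,0,0],[0,0,1,0,0,0,0],[0,0,1,0,0,0,0],[0,0,1,0,0,0,0],[0,0,1,0,0,0,0],[0,0,1,0,0,0,0],[0,0,1,0,0,0,0],[0,0,1,0,0,0,0],[0,0,0.2,0,0,0,0],[0,0,0,0,0,0,0]]])

```text
clock: 18.1
ee_pos: [0.4651, 0.0558, 0.0713]
ee_rot: [-0.103, -3.14, 0.0]
contact_force: [0.7, 0.1, 0.1]
width: -0.0
grasp_force: 0.0
```

```bash
python3 go.py .522 .055 .072 86.2
```

```text
t 18.1 pos [0.4651 0.0558 0.0713] yaw 86.22 w -0.0 grip 0.0 F [0.7 0.1 0.1]
shift cm now-axes [-5.68  0.29 -0.07] goal-axes [-5.68  0.29 -0.07] turn [-0.0001 -0.0001  0.0004]
```

Emit:
send_rows(steps=[[[-0.6,0,0,0,0,0,0],[-0.7,0.1,0,0,0,0,0],[-0.7,0,0,0,0,0,0],[-0.7,0,0,0,0,0,0],[-0.7,0,0,0,0,0,0],[-0.7,0,0,0,0,0,0],[-0.7,0,0,0,0,0,0],[-0.6,0,0,0,0,0,0],[-0.4,0,0,0,0,0,0],[0,0,0,0,0,0,0]]])

```text
clock: 19.35
ee_pos: [0.5233, 0.053, 0.0713]
ee_rot: [0.104, 3.14, 0.0]
contact_force: [0.0, 0.6, 0.3]
width: -0.001
grasp_force: 0.0
```

Emit:
send_rows(steps=[[[0.5,0,0,0,0,0,0],[1,0,0,0,0,0,0],[1.5,0,0,0,0,0,0],[1.5,0,0,0,0,0,0],[1.5,0,-1,0,0,0,0],[0,0,-2,0,0,0,0],[0,0,-3,0,0,0,0],[0,-3,-3,0,0,0,0],[0,-3,-2,0,0,0,0],[0,0,0,0,0,0,0]]])

```text
clock: 20.6
ee_pos: [0.4592, -0.0046, 0.1831]
ee_rot: [0.108, 3.137, -0.0]
contact_force: [-0.4, 0.4, -0.5]
width: 0.001
grasp_force: 0.0
```

```bash
python3 - <<'E'
from m import *
t=shot('top'); s=shot('side')
big=np.hstack([cv2.resize(t['color'][190:250,215:295],(400,300),interpolation=cv2.INTER_CUBIC),cv2.resize(s['color'][130:230,235:350],(400,300),interpolation=cv2.INTER_CUBIC)])
cv2.imwrite('pics/crop7.png',big[:,:,::-1])
E
```

```text
(no output)
```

View pics/crop7.png

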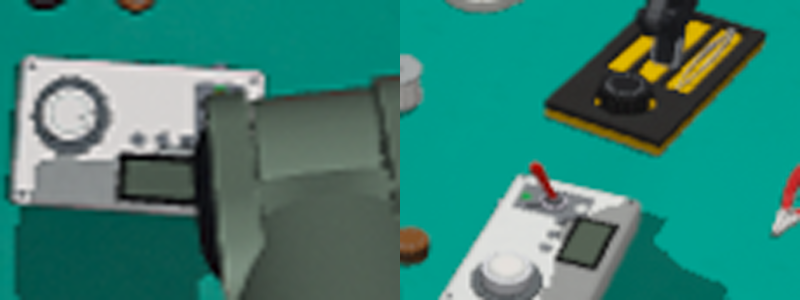

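The toggle now leans over the green dot, at (540,180) in the right crop. The cap sits level in its pocket at (627,95) and the arm is clear of everything. The pocket has only 4 mm of radial clearance, so the cap is well within the 6 mm tolerance. I'll hand the job in.

```bash
python3 -c "
from station import *
print(close_job())"
```

```text
the job is handed in; nothing more can be done
None
```

I put the cap open side down in the round pocket, flipped the toggle to the green dot and handed the job in at about 21 s; the hand-in returned no verdict, but the last pictures show both in place with the arm clear.

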